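# Reset the depth stop of a bench press to its gauge block

## Task

The depth stop of the small grey bench press stands short of its gauge block and its lock nut is only lightly done up. Swing the red-handled lock lever about 25 degrees anticlockwise to slacken the nut, wind the black-handled crank clockwise until the stop foot rests snugly but gently on the brass gauge block, then swing the lever clockwise until the nut is firmly tight, clearly tighter than it was found (about 10 N at the handle) but not forced, and leave everything else where it stands.

Things in the scene. Friction and masses are not known exactly. Their poses are not given: they have to be found in the camera images.
- press: grey C-frame bench press, fixed to the worktop. Base plate 160 x 110 x 16 mm (x = -60 to 100 mm), column at +x and an arm ending in a round boss, top 86 mm high. Origin on the worktop under the vertical spindle axis; z up; +x towards the column. On the boss sit the lock nut (48 mm across, to 106 mm high) with its lever, and above it the crank, on the same axis
- spindle_axis (a point): point on the vertical axis, 166 mm above the worktop, about which both lock lever and crank turn
- lever_grip (a point): middle of the upright red handle (a freely spinning sleeve, 16 mm diameter, 32 mm tall, from 102 to 134 mm above the worktop) at the end of the lock lever, 100 mm from the spindle axis. The steel lever arm, 10 mm thick, lies below it, its axis 98 mm up. As found, the lever points to the robot's left
- lock_lever (a joint): lever angle, rad; grows anticlockwise from above (loosening), stop at 1.0. Found at -0.02 to 0.04, lightly tight; off its seat above 0.1, and slack enough at 0.25 or more; there 3 N at the handle moves it. Below 0.1 the push grows steeply, 3 to 6 N per 0.1 rad. Stop at 10 N (9 to 13 N, read moving or held still; held still, part of the friction fades from the reading). It stays where left
- crank_grip (a point): middle of the upright black handle (a freely spinning sleeve, 16 mm diameter, 36 mm tall, from 128 to 164 mm above the worktop) of the crank, 40 mm from the spindle axis. The dark crank arm lies below it, up to 125 mm above the worktop
- crank: crank and spindle; origin at the press's origin, x towards its handle. Turned clockwise from above it lowers the foot 4 mm per rad; the foot is found 0.4 to 1.8 rad short of the block. The tight nut holds it. Free, it takes up to 4 N at the handle while moving (near 0 held still); on the block 1 to 3 N more per 0.1 rad. Stop at 5 to 6 N; 10 N bruises the block. It springs back a little
- lock_nut: the lock nut with its lever and the keyed shoe under it, which presses on a flange of the crank; that is the clamping force: 5 to 16 N as found, 0 when slack, 18 to 90 N wanted, never over 140 N; origin within 10 mm of the press's
- stop_foot: steel foot of the spindle, 20 mm in diameter, under the boss; it slides down and does not turn; origin up to 8 mm below the press's, its underside 44 mm above its origin
- gauge_block: brass gauge block, 26 mm square, fixed on the base plate under the foot; origin at the centre of its underside, its top 26 mm above that; how high it stands differs by some mm from case to case
- tip_box: bystander: pipette tip box, 86 x 114 x 91 mm
- slide_box: bystander: flat blue slide box, 74 x 175 x 36 mm
- beaker: bystander: clear beaker, 57 mm across, 72 mm high
- forceps: bystander: steel forceps, 124 mm long
- tape_roll: bystander: roll of tape, 96 mm across, 25 mm high
- marker: bystander: white marker pen with black cap, 135 mm long

How it is judged:
By the outcome, as a careful person would: the job done as asked, in the order asked, and still so for the second after the job is handed in, with the robot touching nothing.
It also fails if it takes over 72 s, if anything falls off the work surface, if the arm or the gripper's body presses on something with over 40 N, if the wrist force passes 120 N, or if a joint passes its speed limit or range.

## Robot

A 6-joint arm with a two-finger parallel gripper is mounted at the origin on a cart in front of the work surface, level with it; the furniture and walls round the work are solid. World frame = base frame: x ahead of the robot, y to its left, z up, the work surface at z = 0. Lengths are in m, angles in rad, forces in N, time in s.
With the tool pointing down it reaches from about 0.325 to 0.9 m from the base axis. Payload 6.1 kg.
Tool frame: the origin (TCP) lies at the very end of the fingers, on their centre line; the grasp point (between the pads) lies 19 mm behind it; z points along the fingers, y is the direction in which the jaws open and shut (so a half turn about z gives the same grasp; the last joint's range is limited). The gripper opens to 85 mm and grips with 20 to 120 N. Pads are 22 mm wide; open, the fingers measure 114 mm over their backs; the gripper's body (76 mm by 85 mm) begins 54 mm behind the grasp point. The pads swing forward as they close: fully open they stand 13 mm farther back than shut.
Start: joints at [1.169, 0.22, 1.526, -0, 1.395, -0.126], TCP at [0.17, 0.601, 0.204] pointing down, gripper open.
Joint ranges: [-2.98, 2.98], [-0.91, 2.08], [0.09, 2.57], [-1.24, 4.39], [0.2, 2.65], [-2.68, 2.68]. Speed limits (rad/s): [2.57, 2.57, 3.01, 3.14, 3.14, 3.14].

## Interface

Orientations are given as a rotation vector (axis times angle).
In Python, from bench import status, read_camera, camera_model, job gives the robot as it stands.
- The arm moves only by the tool arm_command, never from a script. Its argument "commands" is text: rows parted by semicolons, each of 6 numbers parted by spaces: the shift along the tool's x, y, z in mm, then the turn, a rotation vector about the tool's x, y, z in rad. A call has 1 to 12 rows; each row is the pose to reach, as a shift and turn from the pose commanded when the call began, along the tool's axes at that moment; what a row does not reach only later rows make up. A row lasts 1/10 s, in which the tool goes at most 50 mm and 8.59 degrees, less where a joint would pass 70% of its speed; a pose out of reach is approached as far as the arm can. A call with a gripper value outside its range is refused whole. "jaw" is the closure, from 0 (fully open) to 1 (shut), set as the call begins (left out, the last holds). The fingers move at their own pace and stop on an object; the grip force is fixed at half the most. Time passes only in rows, so rows that repeat a pose let the fingers close. It gives the time, the measured TCP pose, the force and the opening at its end, in the units of the state.
- status.get_state(): the state, without advancing time (a new reading comes with each control period).
- read_camera(name): name is "scene" or "top" or "wrist"; returns the picture (480x640x3 uint8, blue, green, red); there is no depth.
- camera_model(name): a dict with "fx", "fy", "cx", "cy" (pixels), "origin" and "orientation" of the camera in the world; the wrist camera has in their place "mount" (4x4, takes a point from camera to tool coordinates, whose origin is the TCP and whose axes are the flange's). Camera axes: x right, y down, z forward; pixel columns grow to the right and rows downward; lengths in m; the calibration is good to about 2 mm. The wrist camera is an equidistant fisheye: a pixel r from the principal point sees the ray r / f radians off the axis. A picture is of the moment at which its call begins: read the wrist's pose just before it. camera_model takes no time and is no camera call.
- job.job_done(): hands the job in, once; it reports no verdict.
The state is a dict: "time_s": time; "joint_positions": joint angles; "joint_vel": joint speeds; "tau": joint torques, N m; "tool_pos": TCP position; "eef_rot": TCP orientation; "force": force on the tool from outside, world axes, zero at the start; "wrist_torque": the same for the moment, N m; "grip_width": finger opening in m.
Only numpy, scipy, OpenCV 4.12 (cv2) and the standard library are available. Lean on these libraries where they do the work, as an engineer would, in place of code of your own. Each camera call takes 0.05 s, during which the arm holds its last target.

## Working session

There is one attempt and no reset: what is moved stays moved. The work goes in short steps, Python scripts to look and compute and a tool call to move; the robot and the scene stay as the last step left them, time stands still between calls to the robot, and variables do not carry over. Pictures are saved under pics/ and viewed, and the job is handed in when it is done.

Besides the shell and the picture viewer there is one more tool, called after "Request:" in YAML: its name, and indented under it one key for each argument. arm_command: Moves the arm, as the interface text tells. Its arguments: {"type":"object","properties":{"commands":{"type":"string"},"jaw":{"type":"number"}},"required":["commands"]}

```bash
mkdir -p pics; ls; python3 - <<'E'
from bench import status, read_camera, camera_model, job
import cv2
s=status.get_state();print(s)
for n in ["scene","top","wrist"]:
    m=camera_model(n);print(n,m)
    cv2.imwrite(f"pics/{n}0.png",read_camera(n))
E
```

```text
pics
{'time_s': 0.0, 'joint_positions': array([ 1.16892734e+00,  2.21220405e-01,  1.52759986e+00,  1.10392352e-05,
        1.39468062e+00, -1.26121211e-01]), 'joint_vel': array([-0.00088792,  0.00013168,  0.00156365,  0.00094141, -0.0014325 ,
       -0.00022659]), 'tau': array([ 1.01897647e-04, -4.96894205e+01, -3.89397562e+01,  1.47159801e-05,
        1.09970316e-02, -2.39386111e-05]), 'tool_pos': array([0.16992523, 0.60078747, 0.20250878]), 'eef_rot': array([-4.31705581e-01, -3.11127499e+00,  2.88868066e-03]), 'force': array([-0.13055512, -0.07244558, -0.86645622]), 'wrist_torque': array([-0.01532514,  0.03447349,  0.00273826]), 'grip_width': 0.08539764775910383}
scene {'fx': 513.231561230632, 'fy': 513.231561230632, 'cx': 318.89990074442875, 'cy': 236.14111022224316, 'origin': array([0.17702837, 0.62215852, 0.99722671]), 'orientation': array([-0.75279233,  2.71556808, -0.95465848])}
top {'fx': 587.6287655380203, 'fy': 587.6287655380203, 'cx': 312.5087392138976, 'cy': 240.9733659644573, 'origin': array([0.30069029, 0.01766388, 1.64825004]), 'orientation': array([-2.12199888,  2.171896  , -0.1391127 ])}
wrist {'fx': 371.64829954431775, 'fy': 371.64829954431775, 'cx': 316.01105295773385, 'cy': 241.98526439985602, 'mount': array([[-2.89418918e-05, -9.57842618e-01, -2.87293437e-01,
         7.36710469e-02],
       [ 9.99999965e-01,  4.80066307e-05, -2.60794985e-04,
        -3.95397495e-04],
       [ 2.63592541e-04, -2.87293435e-01,  9.57842583e-01,
        -1.70781117e-01],
       [ 0.00000000e+00,  0.00000000e+00,  0.00000000e+00,
         1.00000000e+00]])}
```

View pics/scene0.png

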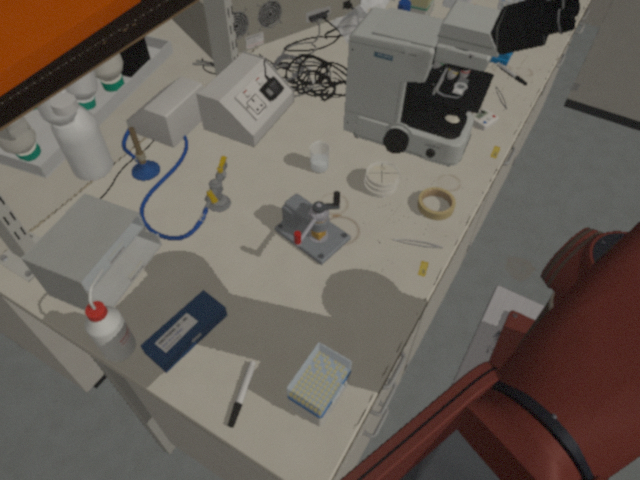

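View pics/top0.png

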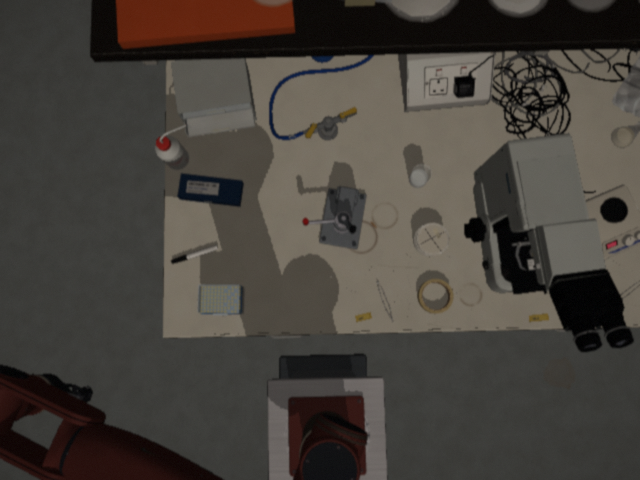

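View pics/wrist0.png

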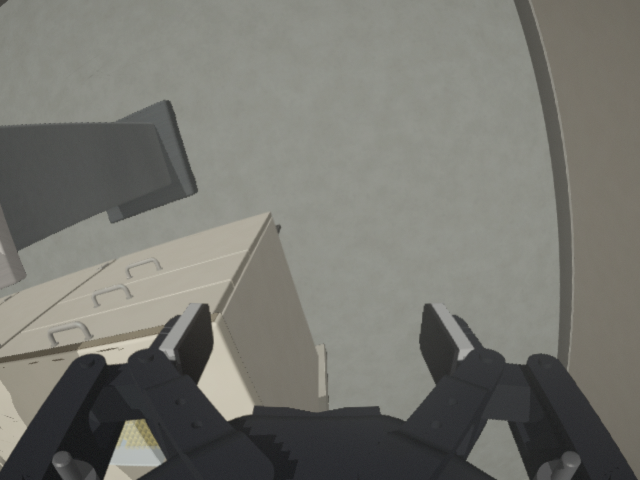

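The top picture shows the press near (343,218), with the red handle at (306,221) and the black crank handle at (351,229). The scene picture shows the red handle at (297,237). I'll enlarge both and locate them.

```bash
cat > h.py <<'E'
import numpy as np, cv2
from scipy.spatial.transform import Rotation as R
from bench import status, read_camera, camera_model
def ray(n,u,v):
    m=camera_model(n); d=np.array([(u-m['cx'])/m['fx'],(v-m['cy'])/m['fy'],1.])
    return np.array(m['origin']),R.from_rotvec(m['orientation']).apply(d)
def atz(n,u,v,z):
    o,d=ray(n,u,v); return o+d*(z-o[2])/d[2]
def proj(n,p):
    m=camera_model(n); q=R.from_rotvec(m['orientation']).inv().apply(np.array(p)-m['origin'])
    return q[:2]/q[2]*m['fx']+[m['cx'],m['cy']]
E
python3 - <<'E'
from h import *
t=cv2.imread('pics/top0.png');s=cv2.imread('pics/scene0.png')
a=cv2.resize(t[175:260,285:385],(700,595),interpolation=cv2.INTER_CUBIC)
b=cv2.resize(s[175:275,260:365],(624,594),interpolation=cv2.INTER_CUBIC)
cv2.imwrite('pics/topz.png',a);cv2.imwrite('pics/scz.png',b)
print(atz('top',306,221,.134),atz('top',351,229,.164))
E
```

```text
[0.56237093 0.04238195 0.134     ] [ 0.53367868 -0.07264442  0.164     ]
```

View pics/topz.png

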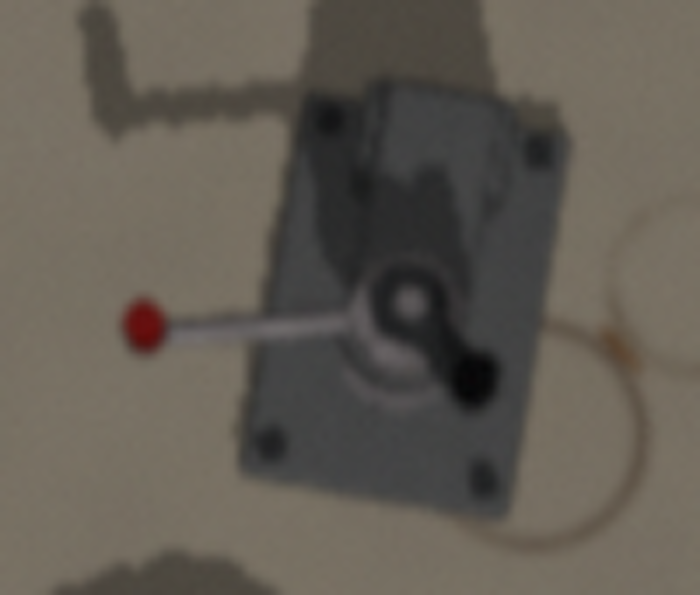

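View pics/scz.png

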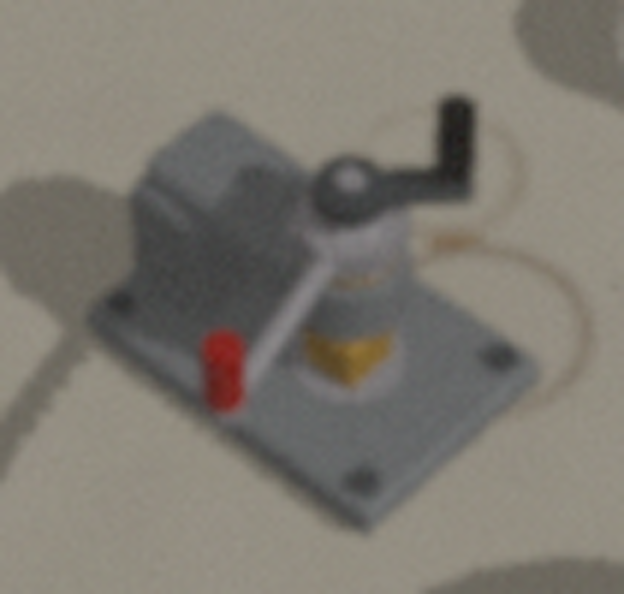

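```bash
python3 - <<'E'
from h import *
k=5.943
P={'redtop':(atz('top',285.1+144/7,175.1+324/7,.134),atz('scene',260+224/k,175+340/k,.134)),
'blk':(atz('top',285+472/7,175+376/7,.164),atz('scene',260+457/k,175+104/k,.164)),
'hub':(atz('top',285+410/7,175+302/7,.128),atz('scene',260+350/k,175+180/k,.128))}
for n,(a,b) in P.items(): print(n,a,b)
for n,uv in dict(c1=(330,118),c2=(538,152),c3=(271,444),c4=(484,480)).items(): print(n,atz('top',285+uv[0]/7,175+uv[1]/7,.018))
E
```

```text
redtop [0.56136957 0.04326213 0.134     ] [0.5667232  0.04055509 0.134     ]
blk [ 0.53432969 -0.07631535  0.164     ] [ 0.53932241 -0.08090371  0.164     ]
hub [ 0.56862672 -0.05626595  0.128     ] [ 0.57029921 -0.05519774  0.128     ]
c1 [ 0.66431727 -0.03152363  0.018     ]
c2 [ 0.64822811 -0.11511721  0.018     ]
c3 [ 0.53170673 -0.00430194  0.018     ]
c4 [ 0.51514871 -0.08900964  0.018     ]
```

```bash
cat >> h.py <<'E'
import json,os
def Rd(yaw):  # tool z down, tool x at world angle yaw
    x=np.array([np.cos(yaw),np.sin(yaw),0]);z=np.array([0,0,-1.]);return np.column_stack([x,np.cross(z,x),z])
F='cmd.json'
def cur():
    return json.load(open(F))
def plan(wps,n=None,commit=True):
    """wps: list of (x,y,z,yawdeg); prints rows relative to current commanded pose"""
    c=cur(); R0=Rd(np.radians(c[3])); out=[]
    for w in wps:
        d=R0.T@(np.array(w[:3])-c[:3])*1000; t=-np.radians(w[3]-c[3])
        out.append([round(v,1) for v in d]+[0,0,round(t,3)])
    print('; '.join(' '.join(f'{v:g}' for v in r) for r in out))
    r=out[-1]; p=np.array(c[:3])+R0@np.array(r[:3])/1000
    if commit: json.dump(list(p)+[c[3]-np.degrees(r[5])],open(F,'w'))
def lin(a,b,n): return [tuple(np.array(a)+(np.array(b)-np.array(a))*i/n) for i in range(1,n+1)]
def st():
    s=status.get_state(); Rm=R.from_rotvec(s['eef_rot']).as_matrix()
    print('t',round(s['time_s'],2),'pos',s['tool_pos'].round(4),'yaw',round(float(np.degrees(np.arctan2(Rm[1,0],Rm[0,0]))),2),'F',s['force'].round(2),'w',round(s['grip_width'],4),'q',s['joint_positions'].round(2)); return s
E
python3 - <<'E'
from h import *
s=st(); Rm=R.from_rotvec([-0.431705581,-3.11127499,0.0]).as_matrix()
y=np.degrees(np.arctan2(Rm[1,0],Rm[0,0]));print(y,Rm.round(3))
json.dump([0.17,0.601,0.204,y],open(F,'w'))
c=cur()
w=lin(c,(0.565,0.10,0.27,90),18)
plan(w[:12])
plan(w[12:]+w[-1:]*3)
E
```

```text
t 0.15 pos [0.17   0.6009 0.2027] yaw 164.2 F [-0.27  0.31  0.25] w 0.0852 q [ 1.17  0.22  1.53  0.    1.39 -0.13]
164.2007036380067 [[-0.962  0.272 -0.001]
 [ 0.272  0.962  0.   ]
 [ 0.001 -0.    -1.   ]]
-28.7 -20.8 -3.7 0 0 0.072; -57.4 -41.6 -7.3 0 0 0.144; -86.1 -62.4 -11 0 0 0.216; -114.8 -83.2 -14.7 0 0 0.288; -143.5 -104 -18.3 0 0 0.36; -172.2 -124.8 -22 0 0 0.432; -200.9 -145.6 -25.7 0 0 0.504; -229.5 -166.5 -29.3 0 0 0.576; -258.2 -187.3 -33 0 0 0.648; -286.9 -208.1 -36.7 0 0 0.719; -315.6 -228.9 -40.3 0 0 0.791; -344.3 -249.7 -44 0 0 0.863
-34.5 8.3 -3.7 0 0 0.072; -68.9 16.6 -7.3 0 0 0.144; -103.4 24.8 -11 0 0 0.216; -137.9 33.1 -14.7 0 0 0.288; -172.3 41.4 -18.3 0 0 0.36; -206.8 49.7 -22 0 0 0.432; -206.8 49.7 -22 0 0 0.432; -206.8 49.7 -22 0 0 0.432; -206.8 49.7 -22 0 0 0.432
```

Request:
arm_command:
  commands: "-29 -21 -4 0 0 0.072; -57 -42 -7 0 0 0.144; -86 -62 -11 0 0 0.216; -115 -83 -15 0 0 0.288; -143.5 -104 -18 0 0 0.36; -172 -125 -22 0 0 0.432; -201 -146 -26 0 0 0.504; -229.5 -166.5 -29 0 0 0.576; -258 -187 -33 0 0 0.648; -287 -208 -37 0 0 0.719; -316 -229 -40 0 0 0.791; -344.3 -249.7 -44 0 0 0.863"
  jaw: 0.6

```text
time_s: 1.35
tool_pos: [0.434, 0.266, 0.2475]
eef_rot: [-1.698, -2.643, 0.001]
force: [-0.4, -0.4, 0.2]
grip_width: 0.0343
```

Request:
arm_command:
  commands: "-34.5 8.3 -3.7 0 0 0.072; -69 16.6 -7.3 0 0 0.144; -103 25 -11 0 0 0.216; -138 33 -15 0 0 0.288; -172 41 -18 0 0 0.36; -206.8 49.7 -22 0 0 0.432; -206.8 49.7 -22 0 0 0.432; -206.8 49.7 -22 0 0 0.432; -206.8 49.7 -22 0 0 0.432"

```text
time_s: 2.25
tool_pos: [0.5645, 0.1011, 0.2692]
eef_rot: [-2.219, -2.222, 0.001]
force: [0.1, 0.6, -0.9]
grip_width: 0.0343
```

```bash
python3 - <<'E'
from h import *
s=st();print(cur()); json.dump([list(s['tool_pos']),list(s['eef_rot'])],open('p1.json','w'))
cv2.imwrite('pics/w1.png',read_camera('wrist'))
E
```

```text
t 2.25 pos [0.5645 0.1011 0.2692] yaw 90.07 F [ 0.14  0.59 -0.87] w 0.0343 q [0.04 0.06 1.58 0.   1.5  0.04]
[0.5650338867199878, 0.10000491310394327, 0.27, 90.00266916856509]
```

View pics/w1.png

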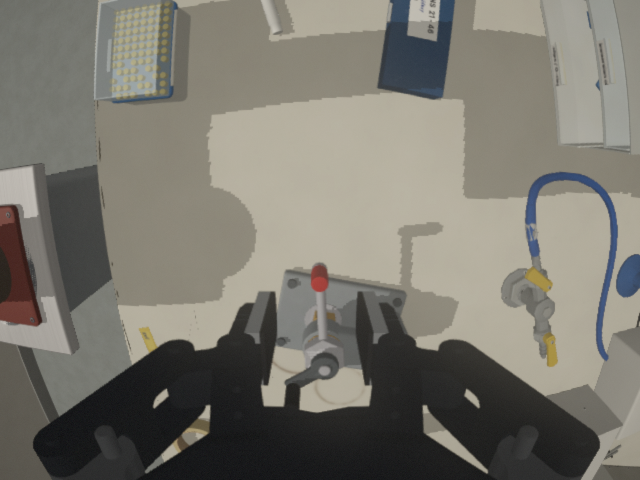

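```bash
cat >> h.py <<'E'
def wpt(u,v,z,pose):
    m=camera_model('wrist');d=np.array([u-m['cx'],v-m['cy']]);r=np.hypot(*d);th=r/m['fx']
    c=np.array([*(d/max(r,1e-9)*np.sin(th)),np.cos(th)]);M=np.array(m['mount'])
    Rt=R.from_rotvec(pose[1]).as_matrix();o=np.array(pose[0])+Rt@M[:3,3];w=Rt@M[:3,:3]@c
    return o+w*(z-o[2])/w[2]
E
python3 - <<'E'
from h import *
p=json.load(open('p1.json'))
a=cv2.imread('pics/w1.png')[250:430,250:400];cv2.imwrite('pics/w1z.png',cv2.resize(a,None,fx=3.3,fy=3.3,interpolation=cv2.INTER_CUBIC))
print(wpt(320,283.5,.134,p),wpt(319,268,.106,p),wpt(324,371,.128,p))
E
```

```text
[0.56737959 0.0434744  0.134     ] [0.56664984 0.04771891 0.106     ] [ 0.57211391 -0.05762338  0.128     ]
```

View pics/w1z.png

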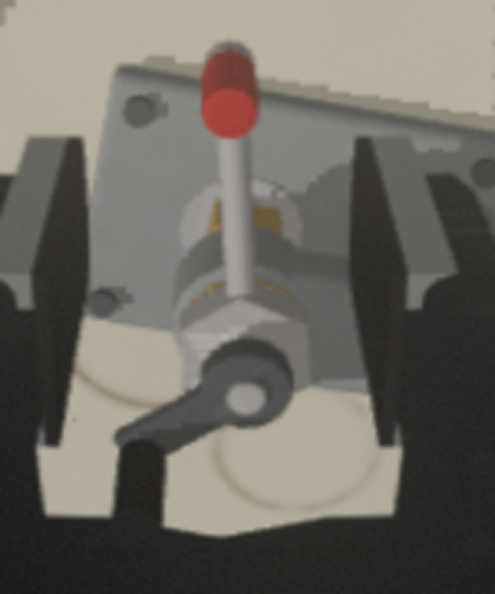

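The wrist picture shows the red handle top at (319,284) and the crank hub at (324,371). That puts the axis at about (0.571,-0.056) and the red grip at about (0.566,0.043). I'm lowering with the jaws straddling the red handle.

```bash
python3 - <<'E'
from h import *
c=cur()
plan([(0.566,.07,.25,92.5),(.566,.044,.22,92.5)]+lin((.566,.044,.22,92.5),(.566,.043,.106,92.5),4)+[(.566,.043,.106,92.5)]*4)
E
```

```text
-30 1 20 0 0 -0.044; -56 1 50 0 0 -0.044; -56.3 1 78.5 0 0 -0.044; -56.5 1 107 0 0 -0.044; -56.8 1 135.5 0 0 -0.044; -57 1 164 0 0 -0.044; -57 1 164 0 0 -0.044; -57 1 164 0 0 -0.044; -57 1 164 0 0 -0.044; -57 1 164 0 0 -0.044
```

Request:
arm_command:
  commands: "-30 1 20 0 0 -0.044; -56 1 50 0 0 -0.044; -56 1 78.5 0 0 -0.044; -56.5 1 107 0 0 -0.044; -57 1 135.5 0 0 -0.044; -57 1 164 0 0 -0.044; -57 1 164 0 0 -0.044; -57 1 164 0 0 -0.044; -57 1 164 0 0 -0.044"

```text
time_s: 3.2
tool_pos: [0.5675, 0.0438, 0.1078]
eef_rot: [2.169, 2.269, 0.003]
force: [0.2, 0.2, 0.0]
grip_width: 0.0342
```

```bash
python3 - <<'E'
from h import *
s=st();print(cur()); json.dump([list(s['tool_pos']),list(s['eef_rot'])],open('p2.json','w'))
cv2.imwrite('pics/w2.png',read_camera('wrist'));st()
E
```

```text
t 3.2 pos [0.5675 0.0438 0.1078] yaw 92.58 F [0.16 0.22 0.04] w 0.0342 q [-0.06  0.17  1.77  0.    1.2  -0.11]
[0.5660365421083475, 0.0430049597515747, 0.10600000000000001, 92.52368346714071]
t 3.25 pos [0.5677 0.0437 0.108 ] yaw 92.57 F [0.14 0.49 0.56] w 0.0341 q [-0.06  0.17  1.77  0.    1.2  -0.11]
```

View pics/w2.png

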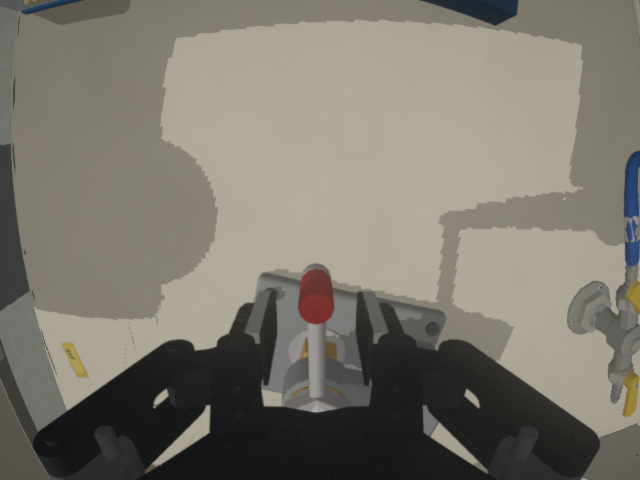

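Request:
arm_command:
  commands: "0 0 0 0 0 0; 0 0 0 0 0 0; 0 0 0 0 0 0; 0 0 0 0 0 0"
  jaw: 0.78

```text
time_s: 3.65
tool_pos: [0.5663, 0.0433, 0.1058]
eef_rot: [2.172, 2.27, 0.0]
force: [-0.1, -0.1, 0.5]
grip_width: 0.0186
```

```bash
cat >> h.py <<'E'
AX=np.array([0.5705,-0.057])
def arc(r,a0,a1,z,n,dyaw=0,hold=0):
    w=[(AX[0]+r*np.cos(np.radians(a)),AX[1]+r*np.sin(np.radians(a)),z,a+dyaw) for a in np.linspace(a0,a1,n+1)[1:]]
    return w+[w[-1]]*hold
E
python3 - <<'E'
from h import *
st()
plan(arc(.1,92.5,98.5,.106,4,hold=2))
plan(arc(.1,98.5,119.5,.106,10,hold=2))
E
```

```text
t 3.65 pos [0.5663 0.0433 0.1058] yaw 92.52 F [-0.11 -0.1   0.51] w 0.0186 q [-0.06  0.18  1.77 -0.    1.2  -0.11]
-0.1 -2.5 0 0 0 -0.026; -0.2 -5.1 0 0 0 -0.052; -0.4 -7.7 0 0 0 -0.078; -0.6 -10.4 0 0 0 -0.104; -0.6 -10.4 0 0 0 -0.104; -0.6 -10.4 0 0 0 -0.104
-0.1 -3.6 0 0 0 -0.037; -0.3 -7.3 0 0 0 -0.074; -0.7 -10.9 0 0 0 -0.11; -1.1 -14.6 0 0 0 -0.147; -1.7 -18.2 0 0 0 -0.184; -2.5 -21.8 0 0 0 -0.22; -3.3 -25.3 0 0 0 -0.257; -4.3 -28.9 0 0 0 -0.294; -5.5 -32.4 0 0 0 -0.33; -6.7 -35.8 0 0 0 -0.367; -6.7 -35.8 0 0 0 -0.367; -6.7 -35.8 0 0 0 -0.367
```

Controller settles to commanded pose accurately. Loosening now.

Request:
arm_command:
  commands: "-0.1 -2.5 0 0 0 -0.026; -0.2 -5.1 0 0 0 -0.052; -0.4 -7.7 0 0 0 -0.078; -0.6 -10.4 0 0 0 -0.104; -0.6 -10.4 0 0 0 -0.104; -0.6 -10.4 0 0 0 -0.104"

```text
time_s: 4.25
tool_pos: [0.5559, 0.0423, 0.1059]
eef_rot: [2.051, 2.379, 0.0]
force: [2.2, -0.1, 1.1]
grip_width: 0.0185
```

Request:
arm_command:
  commands: "-0.1 -3.6 0 0 0 -0.037; -0.3 -7.3 0 0 0 -0.074; -0.7 -11 0 0 0 -0.11; -1.1 -14.6 0 0 0 -0.147; -1.7 -18.2 0 0 0 -0.184; -2.5 -21.8 0 0 0 -0.22; -3.3 -25.3 0 0 0 -0.257; -4.3 -29 0 0 0 -0.294; -5.5 -32.4 0 0 0 -0.33; -6.7 -35.8 0 0 0 -0.367; -6.7 -35.8 0 0 0 -0.367; -6.7 -35.8 0 0 0 -0.367"

```text
time_s: 5.45
tool_pos: [0.5216, 0.0305, 0.1058]
eef_rot: [1.584, 2.713, 0.0]
force: [1.9, 0.5, 2.4]
grip_width: 0.0189
```

```bash
python3 - <<'E'
from h import *
s=st();print(cur()); json.dump([list(s['tool_pos']),list(s['eef_rot'])],open('p3.json','w'))
cv2.imwrite('pics/w3.png',read_camera('wrist'));st()
E
```

```text
t 5.45 pos [0.5216 0.0305 0.1058] yaw 119.44 F [1.94 0.51 2.38] w 0.0189 q [-0.09  0.07  1.89  0.    1.19 -0.61]
[0.5212529534972598, 0.030040167880300978, 0.10600000000000001, 119.50999561780249]
t 5.5 pos [0.5215 0.0306 0.1057] yaw 119.46 F [1.2  1.46 1.23] w 0.0187 q [-0.09  0.07  1.89  0.    1.19 -0.61]
```

View pics/w3.png

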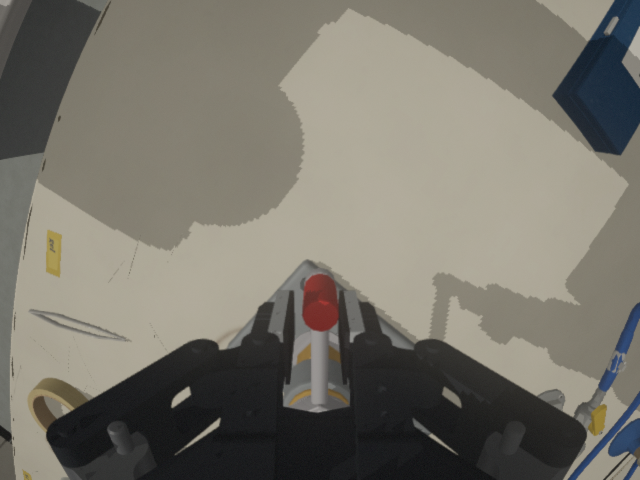

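Lever now about 26° round. I'll release it, rise and go over the crank.

```bash
python3 - <<'E'
from h import *
c=cur()
u=(c[0],c[1],.25,c[3])
w=[tuple(c)]*2+lin(c,u,4)
plan(w)
t=(AX[0]+.04*np.cos(np.radians(214)),AX[1]+.04*np.sin(np.radians(214)),.22,200);print(t)
plan(lin(cur(),t,10)+[t]*2)
E
```

```text
0 0 0 0 0 -0; 0 0 0 0 0 -0; 0 0 -36 0 0 -0; 0 0 -72 0 0 -0; 0 0 -108 0 0 -0; 0 0 -144 0 0 -0
(np.float64(0.5373384970977984), np.float64(-0.07936771613882987), 0.22, 200)
-10.3 -4 3 0 0 -0.14; -20.6 -8 6 0 0 -0.281; -30.9 -12 9 0 0 -0.421; -41.3 -16 12 0 0 -0.562; -51.6 -19.9 15 0 0 -0.702; -61.9 -23.9 18 0 0 -0.843; -72.2 -27.9 21 0 0 -0.983; -82.5 -31.9 24 0 0 -1.124; -92.8 -35.9 27 0 0 -1.264; -103.1 -39.9 30 0 0 -1.405; -103.1 -39.9 30 0 0 -1.405; -103.1 -39.9 30 0 0 -1.405
```

Request:
arm_command:
  commands: "0 0 0 0 0 0; 0 0 0 0 0 0; 0 0 -36 0 0 0; 0 0 -72 0 0 0; 0 0 -108 0 0 0; 0 0 -144 0 0 0"
  jaw: 0.6

```text
time_s: 6.1
tool_pos: [0.5206, 0.0304, 0.2503]
eef_rot: [-1.582, -2.712, 0.002]
force: [0.5, -0.3, -0.2]
grip_width: 0.0342
```

Request:
arm_command:
  commands: "-10 -4 3 0 0 -0.14; -20.6 -8 6 0 0 -0.281; -31 -12 9 0 0 -0.421; -41 -16 12 0 0 -0.562; -51.6 -20 15 0 0 -0.702; -62 -24 18 0 0 -0.843; -72 -28 21 0 0 -0.983; -82.5 -32 24 0 0 -1.124; -93 -36 27 0 0 -1.264; -103.1 -39.9 30 0 0 -1.405; -103.1 -39.9 30 0 0 -1.405; -103.1 -39.9 30 0 0 -1.405"

```text
time_s: 7.3
tool_pos: [0.537, -0.0788, 0.2191]
eef_rot: [0.538, -3.094, -0.001]
force: [-0.5, -0.8, 0.5]
grip_width: 0.0342
```

```bash
python3 - <<'E'
from h import *
s=st();print(cur()); json.dump([list(s['tool_pos']),list(s['eef_rot'])],open('p4.json','w'))
cv2.imwrite('pics/w4.png',read_camera('wrist'));st()
E
```

```text
t 7.3 pos [ 0.537  -0.0788  0.2191] yaw -160.25 F [-0.53 -0.83  0.47] w 0.0342 q [-0.29  0.01  1.72  0.    1.41 -2.21]
[0.5373137123166833, -0.07933840418088617, 0.22, 200.01056583368316]
t 7.35 pos [ 0.5371 -0.0786  0.2193] yaw -160.2 F [-0.24  0.98 -0.27] w 0.0345 q [-0.29  0.01  1.72  0.    1.41 -2.21]
```

View pics/w4.png

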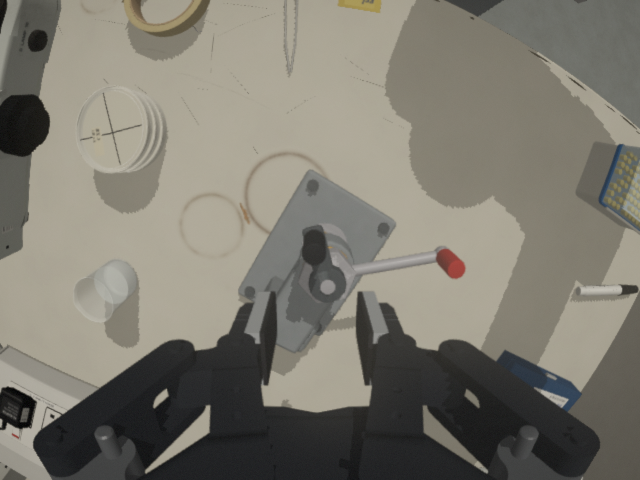

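```bash
python3 - <<'E'
from h import *
p=json.load(open('p4.json'))
a=cv2.imread('pics/w4.png')[215:315,265:375];cv2.imwrite('pics/w4z.png',cv2.convertScaleAbs(cv2.resize(a,None,fx=5,fy=5,interpolation=cv2.INTER_CUBIC),alpha=1.6,beta=20))
print(wpt(314,257,.164,p),wpt(316,234,.128,p),wpt(328,287,.128,p),wpt(453,266,.134,p))
E
```

```text
[ 0.54111456 -0.07869565  0.164     ] [ 0.53557609 -0.07928683  0.128     ] [ 0.57212939 -0.05638456  0.128     ] [0.52217549 0.02798871 0.134     ]
```

View pics/w4z.png

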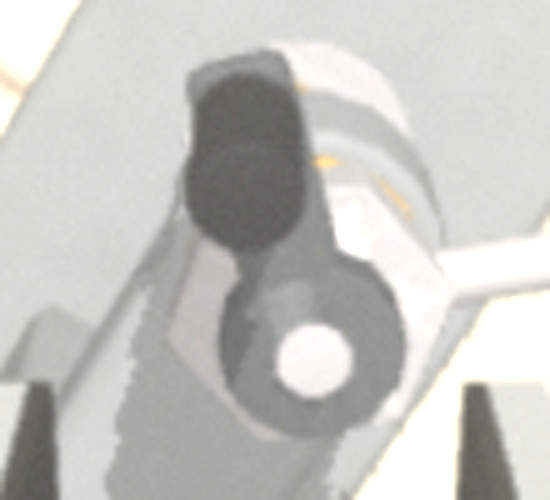

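```bash
sed -i 's/^AX=.*/AX=np.array([0.5713,-0.0565])/' h.py; python3 - <<'E'
from h import *
c=cur()
t=(.538,-.079,.133,200); a=(.538,-.079,.21,200)
plan([a]+lin(a,t,3)+[t]*4)
plan(arc(.0402,214,198,.133,8,dyaw=-14,hold=0))
E
```

```text
-0.8 0.1 10 0 0 0; -0.8 0.1 35.7 0 0 0; -0.8 0.1 61.3 0 0 0; -0.8 0.1 87 0 0 0; -0.8 0.1 87 0 0 0; -0.8 0.1 87 0 0 0; -0.8 0.1 87 0 0 0; -0.8 0.1 87 0 0 0
0.4 1.4 0 0 0 0.035; 0.6 2.8 0 0 0 0.07; 0.9 4.1 0 0 0 0.105; 1 5.5 0 0 0 0.14; 1.2 6.9 0 0 0 0.175; 1.2 8.3 0 0 0 0.21; 1.3 9.7 0 0 0 0.245; 1.2 11.1 0 0 0 0.279
```

Request:
arm_command:
  commands: "-0.8 0 10 0 0 0; -0.8 0 36 0 0 0; -0.8 0 61 0 0 0; -0.8 0.1 87 0 0 0; -0.8 0.1 87 0 0 0; -0.8 0.1 87 0 0 0"

```text
time_s: 7.95
tool_pos: [0.5378, -0.0781, 0.1323]
eef_rot: [0.545, -3.093, -0.001]
force: [-0.5, -0.2, 0.8]
grip_width: 0.0344
```

Request:
arm_command:
  commands: "0 0 0 0 0 0; 0 0 0 0 0 0; 0 0 0 0 0 0; 0 0 0 0 0 0"
  jaw: 0.78

```text
time_s: 8.35
tool_pos: [0.5387, -0.0788, 0.1334]
eef_rot: [-0.545, 3.093, -0.001]
force: [0.0, -0.5, 0.7]
grip_width: 0.0188
```

Request:
arm_command:
  commands: "0.4 1.4 0 0 0 0.035; 0.6 2.8 0 0 0 0.07; 0.9 4.1 0 0 0 0.105; 1 5.5 0 0 0 0.14; 1.2 6.9 0 0 0 0.175; 1.2 8.3 0 0 0 0.21; 1.3 9.7 0 0 0 0.245; 1.2 11.1 0 0 0 0.279"

```text
time_s: 9.15
tool_pos: [0.5338, -0.0699, 0.1333]
eef_rot: [-0.107, 3.138, -0.004]
force: [0.7, -4.5, 0.3]
grip_width: 0.0186
```

```bash
cat >> h.py <<'E'
def tang(s,ang):  # force resisting clockwise / radial
    a=np.radians(ang); t=np.array([-np.sin(a),np.cos(a)]); f=s['force'][:2]
    print('Ftan(resist cw) %.2f Frad %.2f'%(f@t, f@[np.cos(a),np.sin(a)]))
def hang(s):
    d=s['tool_pos'][:2]-AX; return np.degrees(np.arctan2(d[1],d[0]))%360
E
python3 - <<'E'
from h import *
s=st();print(cur(),hang(s));tang(s,hang(s))
cv2.imwrite('pics/w5.png',read_camera('wrist'));s=st();tang(s,hang(s))
E
```

```text
t 9.15 pos [ 0.5338 -0.0699  0.1333] yaw -176.08 F [ 0.68 -4.46  0.28] w 0.0186 q [-0.28  0.07  1.83 -0.    1.24 -1.91]
[0.5331052941444975, -0.0689514307772418, 0.133, 184.02504334953318] 199.60522888161773
Ftan(resist cw) 4.43 Frad 0.85
t 9.2 pos [ 0.5337 -0.0696  0.1332] yaw -176.17 F [-0.3  -3.57  0.73] w 0.0187 q [-0.28  0.07  1.83 -0.    1.24 -1.91]
Ftan(resist cw) 3.27 Frad 1.45
```

View pics/w5.png

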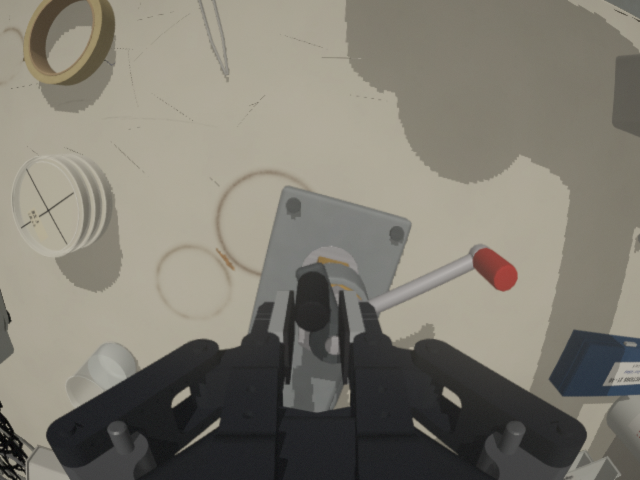

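```bash
python3 - <<'E'
from h import *
plan(arc(.0402,198,190,.133,4,dyaw=-14,hold=0))
plan(arc(.0402,190,190,.133,1,dyaw=-14,hold=2))
E
```

```text
0.4 1.4 0 0 0 0.035; 0.6 2.8 0 0 0 0.07; 0.8 4.2 0 0 0 0.105; 1 5.6 0 0 0 0.14
0 -0 0 0 0 0; 0 -0 0 0 0 0; 0 -0 0 0 0 0
```

Request:
arm_command:
  commands: "0.4 1.4 0 0 0 0.035; 0.6 2.8 0 0 0 0.07; 0.8 4.2 0 0 0 0.105; 1 5.6 0 0 0 0.14"

```text
time_s: 9.6
tool_pos: [0.5323, -0.0642, 0.1332]
eef_rot: [0.111, 3.138, -0.003]
force: [-0.1, -3.9, -0.3]
grip_width: 0.019
```

Request:
arm_command:
  commands: "0 0 0 0 0 0; 0 0 0 0 0 0; 0 0 0 0 0 0"

```text
time_s: 9.9
tool_pos: [0.5322, -0.0636, 0.1331]
eef_rot: [0.108, 3.139, -0.001]
force: [-0.5, -4.9, 2.3]
grip_width: 0.0188
```

```bash
python3 - <<'E'
from h import *
s=st();print(cur(),hang(s));tang(s,hang(s))
plan(arc(.0402,190,174,.133,8,dyaw=-14,hold=0))
E
```

```text
t 9.9 pos [ 0.5322 -0.0636  0.1331] yaw 176.04 F [-0.5  -4.94  2.33] w 0.0188 q [-0.27  0.07  1.83 -0.    1.24 -1.77]
[0.5317146827283341, -0.06343543586342651, 0.133, 176.00363421770166] 190.32666601443842
Ftan(resist cw) 4.77 Frad 1.38
0.3 1.3 0 0 0 0.035; 0.6 2.7 0 0 0 0.07; 0.8 4.1 0 0 0 0.105; 1 5.5 0 0 0 0.14; 1.1 6.9 0 0 0 0.175; 1.2 8.3 0 0 0 0.21; 1.2 9.7 0 0 0 0.244; 1.2 11.1 0 0 0 0.279
```

Request:
arm_command:
  commands: "0 0 0 0 0 0; 0 0 0 0 0 0; 0 0 0 0 0 0; 0 0 0 0 0 0; 0 0 0 0 0 0"

```text
time_s: 10.4
tool_pos: [0.532, -0.0631, 0.1327]
eef_rot: [0.109, 3.139, -0.0]
force: [-0.0, -3.7, 3.4]
grip_width: 0.0192
```

```bash
python3 - <<'E'
from h import *
s=st();tang(s,hang(s))
a=read_camera('scene')[175:275,260:365]
cv2.imwrite('pics/s6.png',cv2.convertScaleAbs(cv2.resize(a,None,fx=5.5,fy=5.5,interpolation=cv2.INTER_CUBIC),alpha=1.3))
for i in range(3):
    read_camera('wrist');s=st();tang(s,hang(s))
E
```

```text
t 10.4 pos [ 0.532  -0.0631  0.1327] yaw 176.01 F [-0.03 -3.72  3.44] w 0.0192 q [-0.27  0.07  1.83  0.    1.24 -1.77]
Ftan(resist cw) 3.66 Frad 0.64
t 10.5 pos [ 0.532  -0.0631  0.1327] yaw 176.0 F [ 0.62 -3.36  3.74] w 0.0185 q [-0.27  0.07  1.83  0.    1.24 -1.77]
Ftan(resist cw) 3.41 Frad -0.06
t 10.55 pos [ 0.532  -0.0631  0.1327] yaw 176.01 F [-0.52 -3.33  3.69] w 0.0188 q [-0.27  0.07  1.83  0.    1.24 -1.77]
Ftan(resist cw) 3.20 Frad 1.06
t 10.6 pos [ 0.532  -0.0631  0.1327] yaw 176.0 F [ 0.53 -3.57  2.97] w 0.0185 q [-0.27  0.07  1.83  0.    1.24 -1.77]
Ftan(resist cw) 3.61 Frad 0.07
```

View pics/s6.png

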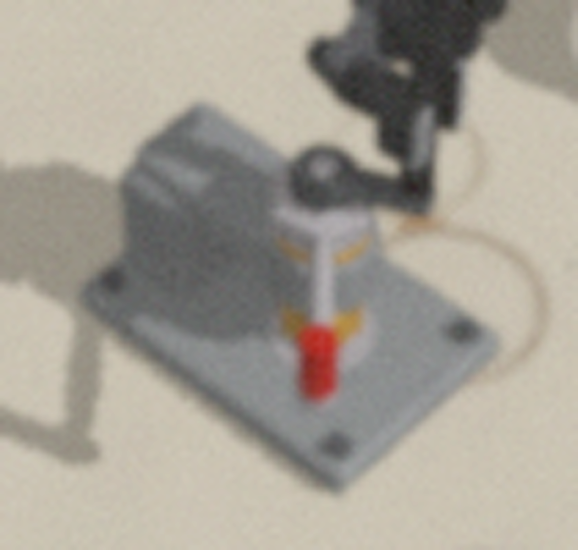

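```bash
python3 - <<'E'
from h import *
plan(arc(.0402,190,187,.133,2,dyaw=-14,hold=0))
E
```

```text
-3.7 -9.5 0 0 0 -0.253; -3.2 -8.5 0 0 0 -0.227
```

Request:
arm_command:
  commands: "0.3 1 0 0 0 0.026; 0.5 2.1 0 0 0 0.052"

```text
time_s: 10.8
tool_pos: [0.5316, -0.0609, 0.1326]
eef_rot: [0.195, 3.135, -0.0]
force: [0.8, -3.4, 3.4]
grip_width: 0.0189
```

```bash
python3 - <<'E'
from h import *
s=st();print(hang(s));tang(s,hang(s))
for i in range(10):
    read_camera('wrist');s=status.get_state();print(hang(s),s['force'],s['tool_pos'].round(4));tang(s,hang(s))
E
```

```text
t 10.8 pos [ 0.5316 -0.0609  0.1326] yaw 172.89 F [ 0.81 -3.37  3.39] w 0.0189 q [-0.26  0.07  1.83  0.    1.24 -1.71]
186.30090535491695
Ftan(resist cw) 3.44 Frad -0.43
185.89630159232877 [-0.3575657  -3.2462789   2.74284956] [ 0.5314 -0.0606  0.1326]
Ftan(resist cw) 3.19 Frad 0.69
185.89027817573952 [-0.14408595 -3.04684066  2.15285303] [ 0.5314 -0.0606  0.1325]
Ftan(resist cw) 3.02 Frad 0.46
185.92564013705078 [ 0.17652744 -3.44655265  2.4639576 ] [ 0.5314 -0.0606  0.1325]
Ftan(resist cw) 3.45 Frad 0.18
185.97259324838754 [-0.14007205 -4.11331711  2.50742603] [ 0.5313 -0.0607  0.1324]
Ftan(resist cw) 4.08 Frad 0.57
185.96550275192453 [-0.2767961  -2.20670444  2.25834284] [ 0.5313 -0.0607  0.1324]
Ftan(resist cw) 2.17 Frad 0.50
185.97283693700518 [-0.01126875 -2.88894987  2.35905267] [ 0.5313 -0.0607  0.1324]
Ftan(resist cw) 2.87 Frad 0.31
186.02668111902832 [-0.42190221 -2.23449543  1.94319576] [ 0.5313 -0.0607  0.1324]
Ftan(resist cw) 2.18 Frad 0.65
185.99420543444373 [-0.02047831 -1.87596725  2.51757971] [ 0.5313 -0.0607  0.1324]
Ftan(resist cw) 1.86 Frad 0.22
186.03352888521295 [-0.2617837  -2.91096103  2.34035546] [ 0.5313 -0.0607  0.1324]
Ftan(resist cw) 2.87 Frad 0.57
186.0481053391027 [ 0.15837083 -1.80224741  1.88730439] [ 0.5314 -0.0607  0.1324]
Ftan(resist cw) 1.81 Frad 0.03
```

```bash
python3 - <<'E'
from h import *
R0=Rd(np.radians(176.0036)); p=np.array([0.531714,-0.063435,.133])+R0@np.array([.5,2.1,0])/1000
json.dump(list(p)+[176.0036-np.degrees(.052)],open(F,'w'));print(cur())
plan(arc(.0402,187,181,.133,4,dyaw=-14,hold=0))
plan(arc(.0402,181,175,.133,4,dyaw=-14,hold=0))
E
```

```text
[0.5313615727534885, -0.06130525939703533, 0.133, 173.02421946531973]
0.2 0.9 0 0 0 0.027; 0.4 2 0 0 0 0.053; 0.6 3 0 0 0 0.079; 0.8 4 0 0 0 0.105
0.2 1.1 0 0 0 0.026; 0.4 2.1 0 0 0 0.053; 0.6 3.1 0 0 0 0.079; 0.8 4.2 0 0 0 0.105
```

Request:
arm_command:
  commands: "0.2 1 0 0 0 0.027; 0.4 2 0 0 0 0.053; 0.6 3 0 0 0 0.079; 0.8 4 0 0 0 0.105"

```text
time_s: 11.7
tool_pos: [0.5311, -0.0569, 0.1325]
eef_rot: [-0.359, -3.121, 0.0]
force: [-0.3, -4.2, 0.8]
grip_width: 0.0187
```

```bash
python3 - <<'E'
from h import *
for i in range(4):
    s=status.get_state();print(hang(s).round(2),s['force'].round(2),s['tool_pos'].round(4));tang(s,hang(s));read_camera('wrist') if i<3 else 0
E
```

```text
180.52 [-0.31 -4.21  0.78] [ 0.5311 -0.0569  0.1325]
Ftan(resist cw) 4.21 Frad 0.34
180.19 [-0.97 -4.1   1.41] [ 0.5311 -0.0566  0.1325]
Ftan(resist cw) 4.10 Frad 0.98
180.19 [-1.83 -3.67  2.16] [ 0.531  -0.0566  0.1325]
Ftan(resist cw) 3.66 Frad 1.85
180.22 [-0.24 -3.32  0.13] [ 0.531  -0.0567  0.1325]
Ftan(resist cw) 3.31 Frad 0.26
```

Request:
arm_command:
  commands: "0.2 1 0 0 0 0.026; 0.4 2 0 0 0 0.053; 0.6 3.1 0 0 0 0.079; 0.8 4.2 0 0 0 0.105"

```text
time_s: 12.25
tool_pos: [0.5313, -0.0525, 0.1325]
eef_rot: [-0.522, -3.098, 0.0]
force: [-0.8, -2.6, 0.8]
grip_width: 0.0195
```

```bash
python3 - <<'E'
from h import *
for i in range(4):
    s=status.get_state();print(hang(s).round(2),s['force'].round(2),s['tool_pos'].round(4));tang(s,hang(s));read_camera('wrist') if i<3 else 0
E
```

```text
174.3 [-0.79 -2.59  0.81] [ 0.5313 -0.0525  0.1325]
Ftan(resist cw) 2.65 Frad 0.53
173.99 [-1.79 -2.89  1.25] [ 0.5312 -0.0523  0.1325]
Ftan(resist cw) 3.06 Frad 1.48
174.01 [-0.83 -2.53  1.45] [ 0.5312 -0.0523  0.1325]
Ftan(resist cw) 2.60 Frad 0.56
174.04 [-1.07 -3.07  0.69] [ 0.5313 -0.0523  0.1325]
Ftan(resist cw) 3.16 Frad 0.75
```

```bash
python3 - <<'E'
from h import *
for a in (175,169,163): plan(arc(.0402,a,a-6,.133,4,dyaw=-14,hold=0))
E
```

```text
0.2 1 0 0 0 0.026; 0.4 2 0 0 0 0.052; 0.6 3.1 0 0 0 0.078; 0.8 4.1 0 0 0 0.105
0.2 1 0 0 0 0.026; 0.4 2.1 0 0 0 0.052; 0.6 3.1 0 0 0 0.078; 0.8 4.1 0 0 0 0.104
0.2 1.1 0 0 0 0.026; 0.4 2.1 0 0 0 0.053; 0.6 3.1 0 0 0 0.079; 0.8 4.2 0 0 0 0.105
```

Request:
arm_command:
  commands: "0.3 1 0 0 0 0.026; 0.5 2.1 0 0 0 0.053; 0.6 3.1 0 0 0 0.079; 0.8 4.2 0 0 0 0.105"

```text
time_s: 12.8
tool_pos: [0.5319, -0.0483, 0.1325]
eef_rot: [-0.684, -3.066, 0.0]
force: [-2.3, -4.2, 0.1]
grip_width: 0.0182
```

```bash
python3 - <<'E'
from h import *
for i in range(5):
    s=status.get_state();print(hang(s).round(2),s['force'].round(2),s['tool_pos'].round(4));tang(s,hang(s));read_camera('wrist') if i<4 else 0
E
```

```text
168.23 [-2.26 -4.21  0.1 ] [ 0.5319 -0.0483  0.1325]
Ftan(resist cw) 4.59 Frad 1.36
167.93 [-1.19 -1.95  0.83] [ 0.5319 -0.0481  0.1325]
Ftan(resist cw) 2.16 Frad 0.75
167.94 [-2.08 -2.5   1.53] [ 0.5319 -0.0481  0.1325]
Ftan(resist cw) 2.88 Frad 1.51
167.95 [-0.94 -2.33  0.93] [ 0.5319 -0.0481  0.1325]
Ftan(resist cw) 2.48 Frad 0.43
167.97 [-1.18 -3.07  1.02] [ 0.5319 -0.0481  0.1325]
Ftan(resist cw) 3.25 Frad 0.52
```

Free still. Next 6° steps.

Request:
arm_command:
  commands: "0.2 1 0 0 0 0.026; 0.4 2 0 0 0 0.052; 0.6 3.1 0 0 0 0.078; 0.8 4.1 0 0 0 0.104"

```text
time_s: 13.4
tool_pos: [0.533, -0.0442, 0.1326]
eef_rot: [-0.843, -3.026, 0.0]
force: [-1.3, -3.7, 1.1]
grip_width: 0.0186
```

```bash
python3 - <<'E'
from h import *
for i in range(5):
    s=status.get_state();print(hang(s).round(2),s['force'].round(2),s['tool_pos'].round(4));tang(s,hang(s));read_camera('wrist') if i<4 else 0
E
```

```text
162.25 [-1.32 -3.72  1.07] [ 0.533  -0.0442  0.1326]
Ftan(resist cw) 3.94 Frad 0.13
161.94 [-1.62 -1.68  0.93] [ 0.533  -0.044   0.1325]
Ftan(resist cw) 2.10 Frad 1.02
161.96 [-1.85 -2.8   0.98] [ 0.533  -0.044   0.1325]
Ftan(resist cw) 3.23 Frad 0.89
161.99 [-1.25 -0.56 -0.06] [ 0.533  -0.044   0.1325]
Ftan(resist cw) 0.92 Frad 1.01
162.02 [-1.74 -1.39  1.13] [ 0.533  -0.0441  0.1325]
Ftan(resist cw) 1.86 Frad 1.22
```

Request:
arm_command:
  commands: "0.2 1 0 0 0 0.026; 0.4 2.1 0 0 0 0.053; 0.6 3.1 0 0 0 0.079; 0.8 4.2 0 0 0 0.105"

```text
time_s: 14.0
tool_pos: [0.5344, -0.0402, 0.1326]
eef_rot: [-1.0, -2.978, 0.0]
force: [-2.0, -3.1, 0.9]
grip_width: 0.0186
```

```bash
python3 - <<'E'
from h import *
for i in range(5):
    s=status.get_state();print(hang(s).round(2),s['force'].round(2),s['tool_pos'].round(4));tang(s,hang(s));read_camera('wrist') if i<4 else 0
for a in (157,151,145): plan(arc(.0402,a,a-6,.133,4,dyaw=-14,hold=0))
E
```

```text
156.19 [-1.96 -3.1   0.88] [ 0.5344 -0.0402  0.1326]
Ftan(resist cw) 3.62 Frad 0.54
155.89 [-2.08 -2.19  0.43] [ 0.5345 -0.04    0.1325]
Ftan(resist cw) 2.85 Frad 1.00
155.88 [-2.09 -1.63  1.06] [ 0.5345 -0.04    0.1326]
Ftan(resist cw) 2.35 Frad 1.24
155.91 [-1.59 -1.25  0.3 ] [ 0.5345 -0.04    0.1326]
Ftan(resist cw) 1.79 Frad 0.94
155.94 [-2.57 -2.25  0.58] [ 0.5345 -0.0401  0.1325]
Ftan(resist cw) 3.10 Frad 1.43
0.2 1 0 0 0 0.026; 0.4 2 0 0 0 0.052; 0.6 3.1 0 0 0 0.079; 0.8 4.1 0 0 0 0.105
0.2 1 0 0 0 0.026; 0.4 2.1 0 0 0 0.052; 0.6 3.1 0 0 0 0.078; 0.8 4.1 0 0 0 0.104
0.2 1.1 0 0 0 0.027; 0.4 2.1 0 0 0 0.053; 0.6 3.1 0 0 0 0.079; 0.8 4.2 0 0 0 0.105
```

Request:
arm_command:
  commands: "0.2 1 0 0 0 0.026; 0.4 2 0 0 0 0.052; 0.6 3.1 0 0 0 0.079; 0.8 4.1 0 0 0 0.105"

```text
time_s: 14.6
tool_pos: [0.5363, -0.0365, 0.1326]
eef_rot: [-1.155, -2.921, 0.0]
force: [-2.3, -3.2, 1.3]
grip_width: 0.0188
```

```bash
python3 - <<'E'
from h import *
for i in range(4):
    s=status.get_state();print(hang(s).round(2),s['force'].round(2),s['tool_pos'].round(4));tang(s,hang(s));read_camera('wrist') if i<3 else 0
E
```

```text
150.21 [-2.34 -3.22  1.29] [ 0.5363 -0.0365  0.1326]
Ftan(resist cw) 3.96 Frad 0.43
149.95 [-2.27 -2.7   1.37] [ 0.5364 -0.0363  0.1326]
Ftan(resist cw) 3.48 Frad 0.61
149.94 [-2.63 -2.98  0.69] [ 0.5363 -0.0363  0.1325]
Ftan(resist cw) 3.90 Frad 0.78
149.97 [-1.88 -2.52  0.88] [ 0.5363 -0.0363  0.1326]
Ftan(resist cw) 3.12 Frad 0.37
```

Request:
arm_command:
  commands: "0.2 1 0 0 0 0.026; 0.4 2.1 0 0 0 0.052; 0.6 3.1 0 0 0 0.078; 0.8 4.1 0 0 0 0.104"

```text
time_s: 15.15
tool_pos: [0.5385, -0.033, 0.1326]
eef_rot: [-1.305, -2.857, 0.0]
force: [-3.5, -2.8, 1.4]
grip_width: 0.0187
```

```bash
python3 - <<'E'
from h import *
for i in range(4):
    s=status.get_state();print(hang(s).round(2),s['force'].round(2),s['tool_pos'].round(4));tang(s,hang(s));read_camera('wrist') if i<3 else 0
E
```

```text
144.34 [-3.54 -2.75  1.36] [ 0.5385 -0.033   0.1326]
Ftan(resist cw) 4.30 Frad 1.27
144.09 [-4.41 -2.9   0.91] [ 0.5386 -0.0328  0.1326]
Ftan(resist cw) 4.94 Frad 1.87
144.08 [-3.31 -2.41  0.42] [ 0.5386 -0.0328  0.1326]
Ftan(resist cw) 3.89 Frad 1.27
144.1 [-2.32 -1.39 -0.91] [ 0.5386 -0.0328  0.1326]
Ftan(resist cw) 2.49 Frad 1.06
```

```bash
cat >> h.py <<'E'
def hold(n=8):
    f=[]
    for i in range(n):
        read_camera('wrist');s=status.get_state();a=np.radians(hang(s));f.append(s['force'][:2]@[-np.sin(a),np.cos(a)])
    print('t',round(s['time_s'],2),'ang',hang(s).round(2),'held mean',np.mean(f).round(2),'first/last half',np.mean(f[:n//2]).round(2),np.mean(f[n//2:]).round(2))
E
python3 - <<'E'
from h import *
hold(8)
E
```

```text
t 15.7 ang 144.25 held mean 2.75 first/last half 2.75 2.75
```

Request:
arm_command:
  commands: "0.1 0.5 0 0 0 0.013; 0.2 1.1 0 0 0 0.027; 0.3 1.6 0 0 0 0.04; 0.4 2.1 0 0 0 0.053"

```text
time_s: 16.1
tool_pos: [0.5397, -0.0314, 0.1325]
eef_rot: [-1.379, -2.822, 0.001]
force: [-2.9, -3.4, 0.6]
grip_width: 0.0187
```

```bash
python3 - <<'E'
from h import *
s=st();tang(s,hang(s));hold(8)
E
```

```text
t 16.1 pos [ 0.5397 -0.0314  0.1325] yaw 127.92 F [-2.86 -3.41  0.65] w 0.0187 q [-0.2   0.08  1.82 -0.    1.24 -0.87]
Ftan(resist cw) 4.45 Frad 0.12
t 16.5 ang 141.37 held mean 4.24 first/last half 4.17 4.3
```

```bash
python3 - <<'E'
from h import *
# recompute commanded: cur() assumed the 3rd plan (to 139); executed to 142
p=AX+.0402*np.array([np.cos(np.radians(142)),np.sin(np.radians(142))])
print(cur());json.dump([*p,.133,128],open(F,'w'));print(cur())
plan(arc(.0402,142,140.5,.133,3,dyaw=-14,hold=0))
E
```

```text
[0.5409664306880781, -0.03010234800183408, 0.133, 125.01035623335683]
[0.5396219677050098, -0.03175040869190854, 0.133, 128]
0.1 0.3 0 0 0 0.009; 0.2 0.7 0 0 0 0.017; 0.2 1 0 0 0 0.026
```

Request:
arm_command:
  commands: "0.1 0.4 0 0 0 0.009; 0.1 0.7 0 0 0 0.017; 0.2 1.1 0 0 0 0.026"

```text
time_s: 16.8
tool_pos: [0.5405, -0.0305, 0.1326]
eef_rot: [-1.415, -2.805, 0.0]
force: [-4.3, -3.6, 1.4]
grip_width: 0.0185
```

```bash
python3 - <<'E'
from h import *
s=st();tang(s,hang(s));hold(8)
E
```

```text
t 16.8 pos [ 0.5405 -0.0305  0.1326] yaw 126.46 F [-4.26 -3.6   1.39] w 0.0185 q [-0.2   0.08  1.82 -0.    1.24 -0.84]
Ftan(resist cw) 5.50 Frad 0.93
t 17.2 ang 139.78 held mean 4.99 first/last half 5.1 4.87
```

Force climbed from 2.75 to 4.24 to 5.0 N held (5.5 N moving), so the foot is on the block. Releasing.

```bash
python3 - <<'E'
from h import *
c=cur();print(c)
u=(c[0],c[1],.25,c[3])
plan([tuple(c)]*3+lin(c,u,3))
a=np.radians(120);h=(AX[0]+.1*np.cos(a),AX[1]+.1*np.sin(a),.25,120)
plan(lin(u,h,4)+[h]*3)
E
```

```text
[0.5402868461635514, -0.030977145065861536, 0.133, 126.51030973265986]
0 0 0 0 0 -0; 0 0 0 0 0 -0; 0 0 0 0 0 -0; 0 0 -39 0 0 -0; 0 0 -78 0 0 -0; 0 0 -117 0 0 -0
15.1 5.3 0 0 0 0.028; 30.2 10.5 0 0 0 0.057; 45.3 15.8 0 0 0 0.085; 60.4 21.1 0 0 0 0.114; 60.4 21.1 0 0 0 0.114; 60.4 21.1 0 0 0 0.114; 60.4 21.1 0 0 0 0.114
```

Request:
arm_command:
  commands: "0 0 0 0 0 0; 0 0 0 0 0 0; 0 0 0 0 0 0; 0 0 -39 0 0 0; 0 0 -78 0 0 0; 0 0 -117 0 0 0"
  jaw: 0.6

```text
time_s: 17.8
tool_pos: [0.5406, -0.0301, 0.2509]
eef_rot: [-1.414, -2.805, -0.001]
force: [0.3, -0.4, -0.6]
grip_width: 0.0343
```

Request:
arm_command:
  commands: "15 5 0 0 0 0.028; 30 10.5 0 0 0 0.057; 45 16 0 0 0 0.085; 60.4 21.1 0 0 0 0.114; 60.4 21.1 0 0 0 0.114; 60.4 21.1 0 0 0 0.114; 60.4 21.1 0 0 0 0.114"

```text
time_s: 18.5
tool_pos: [0.522, 0.0302, 0.2497]
eef_rot: [1.571, 2.72, 0.0]
force: [0.1, -0.2, -0.1]
grip_width: 0.034
```

```bash
python3 - <<'E'
from h import *
s=st();print(cur()); p=[list(s['tool_pos']),list(s['eef_rot'])];json.dump(p,open('p7.json','w'))
cv2.imwrite('pics/w7.png',read_camera('wrist'))
a=read_camera('scene')[175:275,260:365]
cv2.imwrite('pics/s7.png',cv2.convertScaleAbs(cv2.resize(a,None,fx=5.5,fy=5.5,interpolation=cv2.INTER_CUBIC),alpha=1.3))
E
```

```text
t 18.5 pos [0.522  0.0302 0.2497] yaw 119.98 F [ 0.06 -0.17 -0.1 ] w 0.034 q [-0.09 -0.05  1.73 -0.    1.46 -0.62]
[0.5213099349819338, 0.030123156422797233, 0.25, 119.97859086816848]
```

View pics/w7.png

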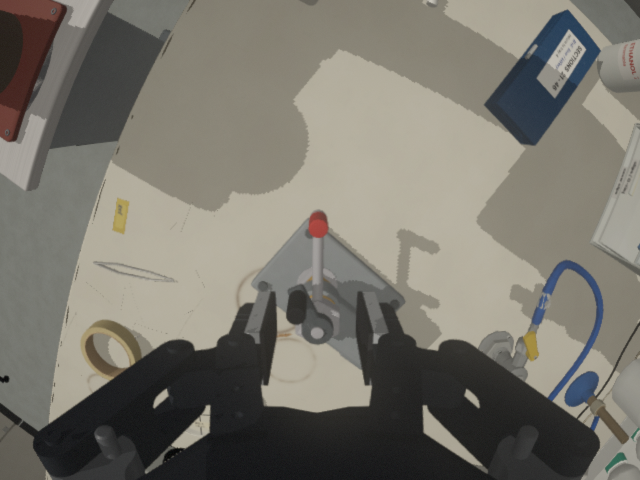

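View pics/s7.png

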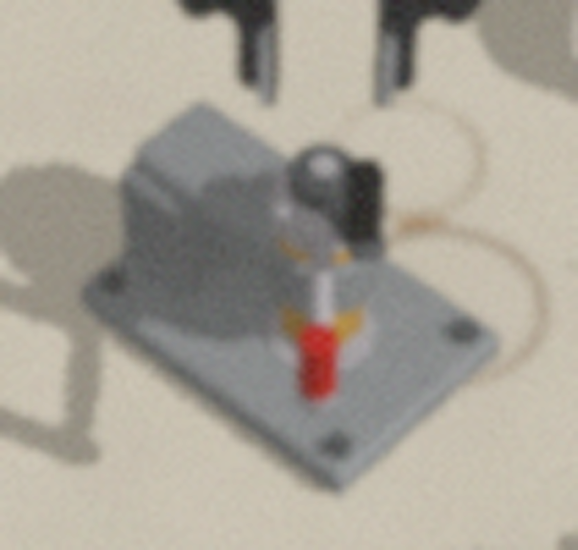

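```bash
python3 - <<'E'
from h import *
c=cur(); t=(c[0],c[1],.106,c[3])
plan(lin(c,t,5)+[t]*3)
plan([t]*4)
plan(arc(.1,120,98,.106,11,hold=0))
E
```

```text
0 0 28.8 0 0 -0; 0 0 57.6 0 0 -0; 0 0 86.4 0 0 -0; 0 0 115.2 0 0 -0; 0 0 144 0 0 -0; 0 0 144 0 0 -0; 0 0 144 0 0 -0; 0 0 144 0 0 -0
0 0 0 0 0 -0; 0 0 0 0 0 -0; 0 0 0 0 0 -0; 0 0 0 0 0 -0
-0.1 3.5 0 0 0 0.035; -0.3 7 0 0 0 0.069; -0.6 10.4 0 0 0 0.104; -1 13.9 0 0 0 0.139; -1.5 17.3 0 0 0 0.174; -2.2 20.8 0 0 0 0.209; -3 24.2 0 0 0 0.244; -3.9 27.5 0 0 0 0.279; -4.9 30.9 0 0 0 0.314; -6 34.2 0 0 0 0.349; -7.3 37.4 0 0 0 0.384
```

Request:
arm_command:
  commands: "0 0 29 0 0 0; 0 0 58 0 0 0; 0 0 87 0 0 0; 0 0 115 0 0 0; 0 0 144 0 0 0; 0 0 144 0 0 0; 0 0 144 0 0 0"

```text
time_s: 19.3
tool_pos: [0.5215, 0.0303, 0.1057]
eef_rot: [-1.572, -2.719, 0.001]
force: [0.1, -1.4, 1.2]
grip_width: 0.0339
```

Request:
arm_command:
  commands: "0 0 0 0 0 0; 0 0 0 0 0 0; 0 0 0 0 0 0; 0 0 0 0 0 0"
  jaw: 0.78

```text
time_s: 19.7
tool_pos: [0.5222, 0.0306, 0.1065]
eef_rot: [1.571, 2.719, 0.001]
force: [-0.6, -0.2, -0.3]
grip_width: 0.0184
```

Request:
arm_command:
  commands: "-0.1 3.5 0 0 0 0.035; -0.3 7 0 0 0 0.069; -0.6 10.4 0 0 0 0.104; -1 14 0 0 0 0.139; -1.5 17.3 0 0 0 0.174; -2.2 20.8 0 0 0 0.209; -3 24.2 0 0 0 0.244; -4 27.5 0 0 0 0.279; -5 31 0 0 0 0.314; -6 34.2 0 0 0 0.349; -7.3 37.4 0 0 0 0.384"

```text
time_s: 20.8
tool_pos: [0.5563, 0.0431, 0.1048]
eef_rot: [-2.062, -2.367, 0.003]
force: [-1.9, -0.2, -1.9]
grip_width: 0.0187
```

```bash
python3 - <<'E'
from h import *
s=st();tang(s,hang(s));hold(4)
for a in (98,94,90,88,86,84,82): plan(arc(.1,a,a-4 if a>90 else a-2,.106,3,hold=0),commit=True)
E
```

```text
t 20.8 pos [0.5563 0.0431 0.1048] yaw 97.89 F [-1.94 -0.16 -1.88] w 0.0187 q [-0.06  0.16  1.79 -0.    1.2  -0.2 ]
Ftan(resist cw) 1.94 Frad 0.13
t 21.0 ang 98.21 held mean 1.8 first/last half 2.42 1.17
0 2.4 0 0 0 0.023; -0.1 4.7 0 0 0 0.046; -0.2 7 0 0 0 0.069
-0 2.3 0 0 0 0.024; -0.1 4.7 0 0 0 0.047; -0.3 7 0 0 0 0.07
0 1.1 0 0 0 0.012; 0 2.3 0 0 0 0.023; -0 3.5 0 0 0 0.035
-0 1.1 0 0 0 0.012; -0 2.3 0 0 0 0.023; -0.1 3.5 0 0 0 0.035
0 1.1 0 0 0 0.012; -0 2.3 0 0 0 0.023; -0 3.5 0 0 0 0.035
-0 1.1 0 0 0 0.012; -0.1 2.3 0 0 0 0.023; -0.1 3.4 0 0 0 0.035
-0 1.2 0 0 0 0.011; -0 2.4 0 0 0 0.023; -0.1 3.5 0 0 0 0.035
```

Request:
arm_command:
  commands: "0 2.4 0 0 0 0.023; -0.1 4.7 0 0 0 0.046; -0.2 7 0 0 0 0.069"

```text
time_s: 21.3
tool_pos: [0.5644, 0.0438, 0.1054]
eef_rot: [-2.144, -2.295, 0.001]
force: [-3.3, 0.1, -3.2]
grip_width: 0.019
```

```bash
python3 - <<'E'
from h import *
s=st();tang(s,hang(s));hold(4)
E
```

```text
t 21.3 pos [0.5644 0.0438 0.1054] yaw 93.9 F [-3.35  0.09 -3.19] w 0.019 q [-0.06  0.17  1.77  0.    1.2  -0.13]
Ftan(resist cw) 3.33 Frad 0.32
t 21.5 ang 93.8 held mean 2.63 first/last half 3.26 2.01
```

Request:
arm_command:
  commands: "0 2.3 0 0 0 0.024; -0.1 4.7 0 0 0 0.047; -0.3 7 0 0 0 0.07"

```text
time_s: 21.8
tool_pos: [0.571, 0.044, 0.1053]
eef_rot: [-2.223, -2.218, 0.002]
force: [-6.6, 0.6, -1.7]
grip_width: 0.0187
```

```bash
python3 - <<'E'
from h import *
s=st();tang(s,hang(s));hold(6)
E
```

```text
t 21.8 pos [0.571  0.044  0.1053] yaw 89.88 F [-6.65  0.62 -1.66] w 0.0187 q [-0.06  0.19  1.76  0.    1.2  -0.06]
Ftan(resist cw) 6.64 Frad 0.64
t 22.1 ang 90.08 held mean 4.99 first/last half 5.28 4.69
```

Request:
arm_command:
  commands: "0 1.1 0 0 0 0.012; 0 2.3 0 0 0 0.023; 0 3.5 0 0 0 0.035"

```text
time_s: 22.4
tool_pos: [0.5739, 0.044, 0.1051]
eef_rot: [-2.26, -2.179, 0.003]
force: [-7.3, 0.3, -0.2]
grip_width: 0.0189
```

```bash
python3 - <<'E'
from h import *
s=st();tang(s,hang(s));hold(6)
E
```

```text
t 22.4 pos [0.5739 0.044  0.1051] yaw 87.92 F [-7.28  0.26 -0.17] w 0.0189 q [-0.06  0.2   1.75 -0.    1.2  -0.02]
Ftan(resist cw) 7.28 Frad 0.07
t 22.7 ang 88.44 held mean 7.1 first/last half 6.79 7.42
```

Request:
arm_command:
  commands: "0 1.1 0 0 0 0.012; 0 2.3 0 0 0 0.023; -0.1 3.5 0 0 0 0.035"

```text
time_s: 23.0
tool_pos: [0.5769, 0.044, 0.105]
eef_rot: [-2.297, -2.139, 0.005]
force: [-9.1, 1.4, 0.3]
grip_width: 0.0189
```

```bash
python3 - <<'E'
from h import *
s=st();tang(s,hang(s));hold(6)
E
```

```text
t 23.0 pos [0.5769 0.044  0.105 ] yaw 85.91 F [-9.05  1.41  0.31] w 0.0189 q [-0.06  0.2   1.74  0.    1.2   0.01]
Ftan(resist cw) 9.12 Frad 0.91
t 23.3 ang 86.72 held mean 8.4 first/last half 8.31 8.5
```

One more step of about 2° should land near 10–10.5 N.

Request:
arm_command:
  commands: "0 1.1 0 0 0 0.012; 0 2.3 0 0 0 0.023; 0 3.5 0 0 0 0.035"

```text
time_s: 23.6
tool_pos: [0.5799, 0.0438, 0.1049]
eef_rot: [-2.333, -2.098, 0.006]
force: [-10.9, 1.3, 1.1]
grip_width: 0.0187
```

```bash
python3 - <<'E'
from h import *
s=st();tang(s,hang(s));hold(8)
E
```

```text
t 23.6 pos [0.5799 0.0438 0.1049] yaw 83.91 F [-10.85   1.26   1.06] w 0.0187 q [-0.06  0.21  1.73  0.    1.21  0.05]
Ftan(resist cw) 10.92 Frad 0.33
t 24.0 ang 85.02 held mean 10.09 first/last half 9.68 10.5
```

Firmly tight: 10.9 N moving, 10.1 N held. Opening the jaws and retreating upward.

Request:
arm_command:
  commands: "0 0 0 0 0 0; 0 0 0 0 0 0; 0 0 0 0 0 0; 0 0 -35 0 0 0; 0 0 -70 0 0 0; 0 0 -110 0 0 0; 0 0 -145 0 0 0; 20 0 -160 0 0 0; 40 0 -160 0 0 0; 60 0 -160 0 0 0; 60 0 -160 0 0 0; 60 0 -160 0 0 0"
  jaw: 0.6

```text
time_s: 25.2
tool_pos: [0.5888, 0.1032, 0.2659]
eef_rot: [2.333, 2.102, 0.001]
force: [0.0, -1.2, -0.2]
grip_width: 0.0344
```

```bash
python3 - <<'E'
from h import *
s=st(); p=[list(s['tool_pos']),list(s['eef_rot'])];json.dump(p,open('p8.json','w'))
cv2.imwrite('pics/w8.png',read_camera('wrist'))
a=read_camera('scene')[175:275,260:365]
cv2.imwrite('pics/s8.png',cv2.convertScaleAbs(cv2.resize(a,None,fx=5.5,fy=5.5,interpolation=cv2.INTER_CUBIC),alpha=1.3))
E
```

```text
t 25.2 pos [0.5888 0.1032 0.2659] yaw 84.03 F [ 0.04 -1.18 -0.17] w 0.0344 q [ 0.04  0.12  1.52 -0.    1.5   0.15]
```

View pics/w8.png

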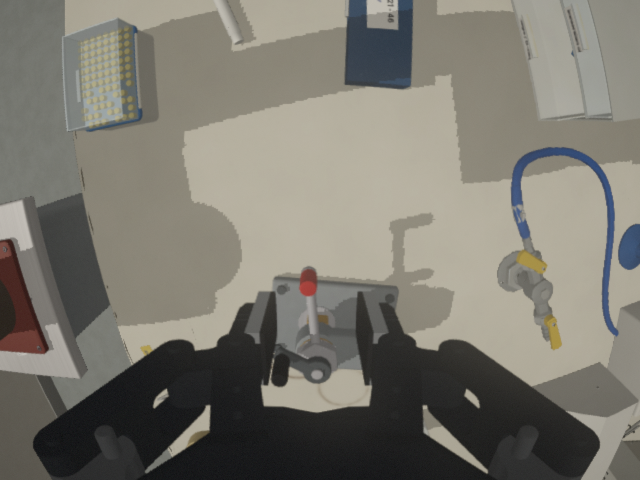

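View pics/s8.png

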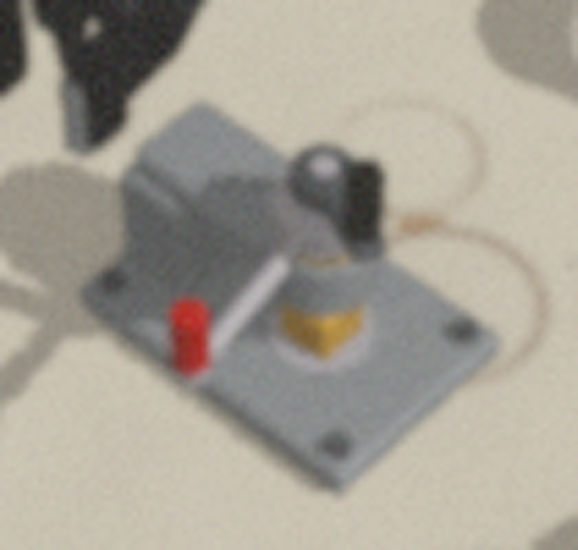

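```bash
python3 - <<'E'
from h import *
p=json.load(open('p8.json'))
a=cv2.imread('pics/w8.png')[255:395,265:375];cv2.imwrite('pics/w8z.png',cv2.resize(a,None,fx=4,fy=4,interpolation=cv2.INTER_CUBIC))
h=wpt(308,287.5,.134,p);c=wpt(318,371,.126,p);print(h,c,np.degrees(np.arctan2(h[1]-AX[1],h[0]-AX[0])))
E
```

```text
[0.57501704 0.04401351 0.134     ] [ 0.57394775 -0.05414855  0.126     ] 87.88213551986514
```

View pics/w8z.png

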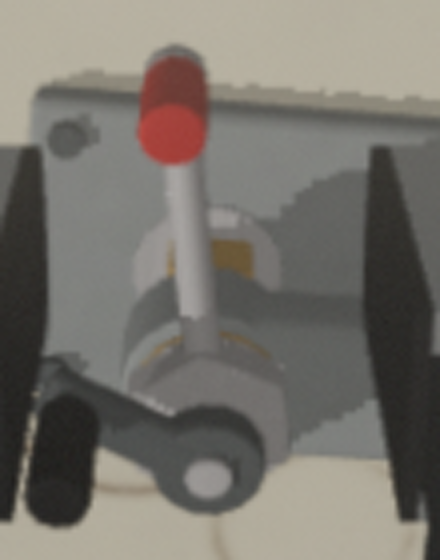

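```bash
python3 - <<'E'
from bench import job
print(job.job_done())
E
```

```text
the job is handed in; nothing more can be done
None
```

The press is set and handed in at about 25 s. The nut was slackened, the stop foot brought down onto the gauge block, and the nut retightened. No verdict is reported at hand-in.

- **Slacken:** I swung the lever about 26–27° anticlockwise, from about 93° to 120° in the world frame.
- **Crank:** I wound it about 1.25 rad clockwise. The drag was roughly 3–4.5 N until the foot met the block. After that the held reading rose from 2.75 to 4.24 to 5.0 N, and was 5.5 N moving, where I stopped.
- **Tighten:** I swung the lever clockwise in small steps to 10.9 N moving and 10.1 N held. It ended about 5–6° tighter than I found it.

**Last checks:** After I opened the jaws and rose clear, the pictures showed the lever at about 87–88°. That is 2–3° less than the last fingertip reading of 85°. About 1° of that is clearance between the jaws and the handle, and the rest I put down to camera error, though slight springback is possible. The crank looked the same before and after tightening. No bystander was touched.

**Uncertainty:** The force readings had about ±0.7 N of noise and the crank's drag faded slowly when held. I took contact with the block from the steady rise over the last steps, as the pictures were too coarse to show the foot meeting it.

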